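# Re-index the length stop and butt the blank

## Robot

A 7-joint arm with a two-finger parallel gripper is mounted at the origin on the work surface. World frame = base frame: x ahead of the robot, y to its left, z up, the work surface at z = 0. Lengths are in m, angles in rad, forces in N, time in s.
With the tool pointing down it reaches from about 0.4 to 0.925 m from the base axis. Payload 5.6 kg.
Tool frame: the origin (TCP) lies midway between the tips of the shut fingers; the grasp point (between the pads) lies 19 mm behind it; z points along the fingers, y is the direction in which the jaws open and shut (so a half turn about z gives the same grasp; the last joint's range is limited). The gripper opens to 85 mm and grips with 20 to 120 N. Pads are 22 mm wide; open, the fingers measure 114 mm over their backs; the gripper's body (76 mm by 85 mm) begins 54 mm behind the grasp point. The pads swing forward as they close: fully open they stand 13 mm farther back than shut.
Start: joints at [-1.196, 0.468, -0.012, 1.603, 0.006, 1.071, -0.056], TCP at [0.264, 0.594, 0.197] pointing down, gripper open.
Joint ranges: [-2.53, 2.53], [-0.31, 2.02], [-1.57, 1.55], [0.28, 2.44], [-1.29, 4.43], [0.15, 1.84], [-2.92, 2.92]. Speed limits (rad/s): [2.57, 2.57, 3.14, 3.14, 3.14, 3.14, 3.14].

## Interface

Orientations are given as a unit quaternion [x, y, z, w].
In Python, from cell import robot gives the robot as it stands.
- The arm moves only by the tool drive_tool, never from a script. Its argument "targets" is a list of rows, each an object of numbers: "claw": the gripper's target within -1 to 1 (fully open at 1, half-way at 0, shut at -1); "tx", "ty", "tz": the shift along the tool's x, y, z in m; "roll": the turn about the tool's z in degrees. In form: [{"claw": .., "tx": .., "ty": .., "tz": .., "roll": ..}, ...]. A call has 1 to 8 rows; each row is the pose to reach, as a shift and turn from the pose commanded when the call began, along the tool's axes at that moment; what a row does not reach only later rows make up. A row lasts 1/8 s, in which the tool goes at most 62.5 mm and 10.7 degrees, less where a joint would pass 70% of its speed; a pose out of reach is approached as far as the arm can. A call with a gripper value outside its range is refused whole. The fingers move at their own pace and stop on an object; the grip force is fixed at half the most. Time passes only in rows, so rows that repeat a pose let the fingers close. It gives the time, the measured TCP pose, the force and the opening at its end, in the units of the state.
- robot.read_state(): the state, without advancing time (a new reading comes with each control period).
- robot.get_image(name): name is "scene" or "top" or "wrist"; returns the picture (480x640x3 uint8, red, green, blue); there is no depth.
- robot.get_calibration(name): a dict with "fx", "fy", "cx", "cy" (pixels), "rvec" (rotation vector, rad) and "tvec" (3), from world to camera coordinates, as OpenCV has them. Camera axes: x right, y down, z forward; pixel columns grow to the right and rows downward; lengths in m; the calibration is good to about 2 mm. The wrist camera is an equidistant fisheye: a pixel r from the principal point sees the ray r / f radians off the axis. A picture is of the moment at which its call begins: read the wrist's pose just before it. get_calibration takes no time and is no camera call; for the wrist camera it gives the pose at the moment of the call.
- robot.hand_in(): hands the job in, once; it reports no verdict.
The state is a dict: "time_s": time; "joint_pos": joint angles; "joint_velocities": joint speeds; "joint_efforts": joint torques, N m; "ee_pos": TCP position; "orientation": TCP orientation; "wrist_force": force on the tool from outside, world axes, zero at the start; "ft_torque": the same for the moment, N m; "gripper_width": finger opening in m.
Only numpy, scipy, OpenCV 4.12 (cv2) and the standard library are available. Lean on these libraries where they do the work, as an engineer would, in place of code of your own. Each camera call takes 0.05 s, during which the arm holds its last target. There are 200 camera calls.

## Task

On the tacking jig, squeeze in the two sprung buttons and draw the length stop out to the very next hole towards the blank, until both buttons snap out again and lock it; feel for the hole and do not wrench the tube against its buttons. Then slide the square-tube blank along its channel until it butts against the locked stop with a light push, and leave it there, touching the stop, with the hammer, magnet and offcut around the jig undisturbed.

Things in the scene. Friction and masses are not known exactly. Their poses are not given: they have to be found in the camera images.
- jig: Steel tacking jig bolted to the bench, base plate 110 x 600 x 10 mm. Origin: centre of the plate's underside; z up, y along the jig from the blank's channel (-y end) to the upright bracket (+y end). Channel, stop plate, stop tube and bracket follow one another on one line over the jig's y axis, common centre line 95 mm above the bench.
- channel (a point): Centre of the channel's bed, 75 mm above the bench, at jig y -172 mm. The channel is 225 mm long (jig y -285 to -60 mm), open at both ends, with side lips 4 mm thick and 6 mm higher than the bed, 51 mm over all. Axes as the jig.
- bracket (a point): Point on the centre line at the bracket plate's face, jig y 265 mm. The plate (70 mm wide, top 130 mm above the bench) carries a fixed inner tube on which the stop's tube slides. Axes as the jig.
- stop (a joint): Slide of the length stop, m: 0 where it is locked at the start, grows as it is drawn out along the jig's -y (towards the blank), to 0.066 at most; inwards to -0.034. The next pair of holes was drilled by hand at uneven spacing: it comes over the buttons anywhere between 0.034 and 0.056. Drag between holes about 6 N. Locked, it has some 0.75 mm of play each way.
- stop_face (a point): Centre of the stop plate's flat face that looks along the jig's -y to the blank; moves with the stop. Plate 64 mm wide, 8 mm thick, top 131 mm above the bench, welded to the end of the stop's tube: 30 x 30 mm square steel, 205 mm long, side faces 15 mm from the centre line, reaching 213 mm along +y from this face, free space of 70 mm under it. Axes as the jig.
- buttons_mid (a point): Fixed point on the jig midway between the two buttons, on the centre line, 95 mm above the bench, jig y 130 mm. Axes as the jig. The buttons stick out of the tube's side faces here, along the jig's +x and -x; they belong to the fixed inner tube and stay here when the stop slides.
- button_near (a joint): How far the button on the -x side is pressed, m: 0 out through the hole, 0.006 flush with the tube's side, 0.008 riding inside the tube. Steel, 10 mm round, domed, 6 mm proud (42 mm over both); about 2 N holds it flush. With fingers gripping the tube over both buttons, so holding them flush, drawing the tube with 12 to 20 N cams the domes under its wall.
- button_far (a joint): The same for the button on the +x side. Both must be in for the tube to move and both snap out together at a hole. The buttons are slight: a load of more than 9 N on either (18 N against both, over the drag) would bend them.
- blank: The blank: a loose square steel tube, 40 x 40 mm, 150 mm long along its y axis, 3 mm wall, about 0.5 kg, lying in the channel with 1.5 mm of play each side, some way short of the stop. Origin: centre of its underside (75 mm above the bench); its axes as the jig's. It stands 34 mm above the lips and drags with 3 to 6 N.
- blank_end (a point): Centre of the blank's end face that looks along +y towards the stop.
- hammer: Hammer lying on the bench to the robot's left, 260 mm long, its origin midway along; not to be disturbed.
- angle_offcut: Steel angle offcut, 80 mm long, legs 50 mm, on the bench to the robot's right, origin under its centre; not to be disturbed.
- magnet: Square welding magnet 80 x 80 x 22 mm lying on the bench beyond the jig, origin under its centre; not to be disturbed.
Not all that is in view belongs to the job. Leave any red look-alike of the blank alone.

How it is judged:
On the way, in this order (a step that is already met when the one before it is completed fails the run):
1. the stop has been drawn out to the next hole and both buttons have snapped out through it (value of joint stop above 0.03 m and value of joint each of button_near, button_far below 0.002 m), for 0.2 s.
2. the blank bears against the locked stop with a light push (2 N or more) (all of step 1 and contact force between blank and stop above 2 N), for 0.1 s.
At the end, for the whole second after the job is handed in: The stop is locked in the next hole out (drawn out more than 30 mm, both buttons out to within 2 mm), and the blank lies at rest in its channel, end face within 2 mm of the stop's face (all of step 1 and y of blank_end in the frame of stop_face above -0.002 m and x of blank_end in the frame of stop_face between -0.005 and 0.005 m and z of blank_end in the frame of stop_face between -0.004 and 0.004 m and linear speed of blank below 0.01 m/s); the robot touches nothing.
It fails at once if the tube is wrenched against a button (more than 9 N on either button) (contact force between any of button_near, button_far and stop above 9 N).
It fails at once if the blank is rammed into the stop (more than 25 N) (contact force between blank and stop above 25 N).
It fails at once if the hammer, the magnet or the offcut on the bench is moved by more than 20 mm (distance of any of hammer, angle_offcut, magnet from where it was at the start of the episode above 0.02 m).
It also fails if it takes over 54 s, if anything falls off the work surface, if the arm or the gripper's body presses on something with over 40 N, if the wrist force passes 120 N, or if a joint passes its speed limit or range.

## Working session

There is one attempt and no reset: what is moved stays moved. The work goes in short steps, Python scripts to look and compute and a tool call to move; the robot and the scene stay as the last step left them, time stands still between calls to the robot, and variables do not carry over. Pictures are saved under pics/ and viewed, about 8 in all and at most 12, crops included, and the job is handed in when it is done.

Besides the shell and the picture viewer there is one more tool, called after "Call:" by a JSON object that holds its "method" and its "body". drive_tool: Moves the arm, as the interface text tells. Its arguments: {"type":"object","properties":{"targets":{"type":"array"}},"required":["targets"]}

```bash
ls; mkdir -p pics
python3 - <<'E'
from cell import robot
import cv2
s=robot.read_state(); print(s)
for n in("scene","top"):
    print(n,robot.get_calibration(n)); cv2.imwrite(f"pics/{n}0.png",robot.get_image(n)[:,:,::-1])
E
```

```text
pics
{'time_s': 0.0, 'joint_pos': array([-1.19599976,  0.46840851, -0.01157249,  1.60365818,  0.00602532,
        1.07136705, -0.05627647]), 'joint_velocities': array([ 0.00074478,  0.00050268,  0.00015481,  0.00154223,  0.00017849,
       -0.0004917 , -0.00095705]), 'joint_efforts': array([-7.38298127e-05, -5.32380402e+01,  2.14598532e-02, -2.51305568e+01,
        1.14157051e-02,  7.68435770e-03,  1.43706380e-07]), 'ee_pos': array([0.26357201, 0.59347441, 0.19560373]), 'orientation': array([ 2.07409169e-01,  9.78253863e-01, -8.97347816e-04, -1.07887779e-04]), 'wrist_force': array([ 0.37033899,  0.09252372, -0.10307892]), 'ft_torque': array([-0.03698196, -0.01478695,  0.01346041]), 'gripper_width': 0.08544170949847536}
scene {'fx': 445.7105932694054, 'fy': 445.7105932694054, 'cx': 320.71391500797665, 'cy': 241.3882143110117, 'rvec': array([ 0.72825221,  2.5210187 , -1.21702154]), 'tvec': array([ 0.46576371, -0.1318544 ,  1.35027636])}
top {'fx': 454.2263384946717, 'fy': 454.2263384946717, 'cx': 317.36914210660234, 'cy': 242.29726656069164, 'rvec': array([ 2.13659615, -2.1856558 ,  0.07322974]), 'tvec': array([0.03235247, 0.54320331, 1.33910709])}
```

View pics/scene0.png

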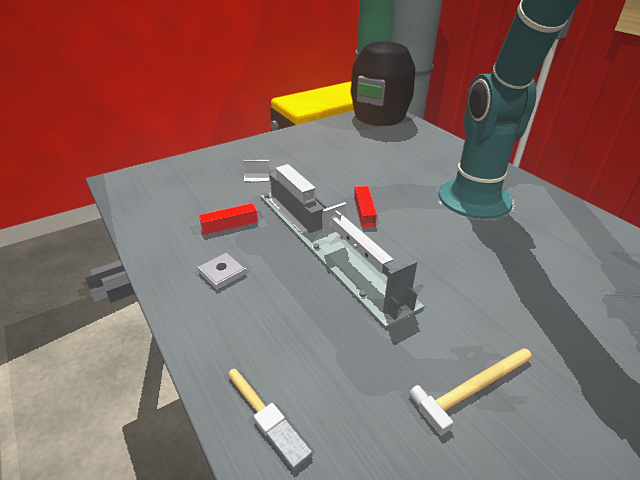

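View pics/top0.png

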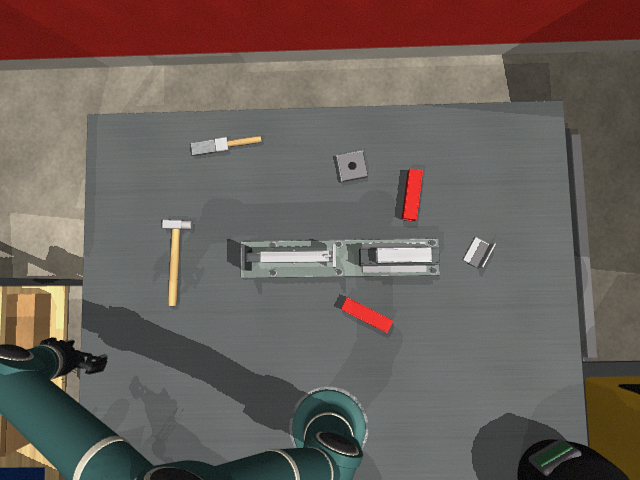

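The scene view shows the jig with its bracket at (400,290) and the grey blank in the channel at (295,180). In the top view the jig runs from (241,260) to (438,256), with the grey blank at about (403,255). There are two red look-alikes, at (412,195) and (366,313); both lie loose on the bench, so they're not the blank. The blank is the grey tube in the channel. I'll confirm that in an enlarged crop.

```bash
cat > h.py <<'E'
import numpy as np,cv2
from cell import robot
def ray(n,uv):
    c=robot.get_calibration(n);R=cv2.Rodrigues(c["rvec"])[0];t=c["tvec"]
    d=np.array([(uv[0]-c["cx"])/c["fx"],(uv[1]-c["cy"])/c["fy"]]);
    if n=="wrist":
        r=np.hypot(*d);v=np.r_[d/r*np.sin(r),np.cos(r)] if r>0 else np.array([0,0,1.])
    else: v=np.r_[d,1]
    return -R.T@t,R.T@v
def atz(n,uv,z):
    o,v=ray(n,uv);return o+v*(z-o[2])/v[2]
def proj(n,P):
    c=robot.get_calibration(n);P=np.atleast_2d(P).astype(float);K=np.array([[c["fx"],0,c["cx"]],[0,c["fy"],c["cy"]],[0,0,1]])
    if n=="wrist": return cv2.fisheye.projectPoints(P[:,None],c["rvec"],c["tvec"],K,np.zeros(4))[0][:,0]
    return cv2.projectPoints(P,c["rvec"],c["tvec"],K,None)[0][:,0]
E
python3 - <<'E'
import cv2
i=cv2.imread("pics/top0.png")[225:290,228:448]
cv2.imwrite("pics/top0c.png",cv2.resize(i,None,fx=3.6,fy=3.6,interpolation=cv2.INTER_CUBIC))
from h import *
for p in [(241,241),(241,278),(438,239),(438,276)]: print(atz("top",p,.01))
E
```

```text
[0.55484402 0.25358294 0.01      ]
[0.44216077 0.25423002 0.01      ]
[ 0.54654889 -0.34415769  0.01      ]
[ 0.43517608 -0.33903256  0.01      ]
```

View pics/top0c.png

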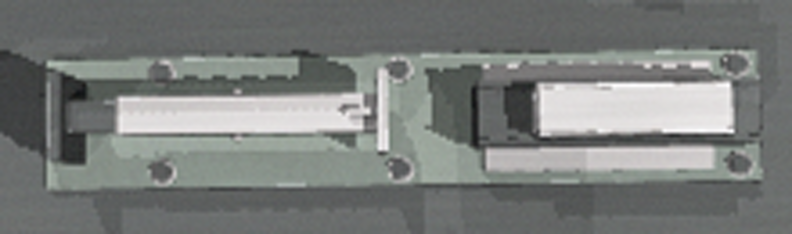

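The crop confirms it: the grey tube lies in the channel at crop x 540–733. The stop plate is at crop x 383, and the buttons are specks at crop (238,91) and (238,137). I'll work out the poses and the approach.

Run:
```python
from h import *
from scipy.spatial.transform import Rotation as Ro
f=lambda u,v:(228+(u+.5)/3.6-.5,225+(v+.5)/3.6-.5)
for nm,p,z in [("btnfar",(238,91),.095),("btnnear",(237,137),.095),("tubeTLend",(118,97),.11),("tubeBL",(118,134),.11),("tubeTR",(362,95),.11),("tubeBR",(362,132),.11),("stopface",(389,110),.131),("blTL",(540,83),.115),("blBL",(540,134),.115),("blTR",(733,83),.115),("blBR",(733,133),.115)]:
    print(nm,atz("top",f(*p),z).round(4))
s=robot.read_state();R=Ro.from_quat(s["orientation"]).as_matrix();print(R.round(3))
B=np.array([.4965,.086,.18])
print("shift",R.T@(B-s["ee_pos"]), "roll",np.degrees(np.arctan2(R[1,1],R[0,1]))+.7)
```

```text
btnfar [0.5171 0.0861 0.095 ]
btnnear [0.4807 0.0875 0.095 ]
tubeTLend [0.5134 0.1793 0.11  ]
tubeBL [0.4844 0.1795 0.11  ]
tubeTR [ 0.5105 -0.012   0.11  ]
tubeBR [ 0.4816 -0.0113  0.11  ]
stopface [ 0.4969 -0.0324  0.131 ]
blTL [ 0.5162 -0.1503  0.115 ]
blBL [ 0.4767 -0.149   0.115 ]
blTR [ 0.5127 -0.2991  0.115 ]
blBR [ 0.474  -0.2974  0.115 ]
[[-0.914  0.406 -0.001]
 [ 0.406  0.914 -0.002]
 [-0.    -0.002 -1.   ]]
shift [-0.41888179 -0.36929229  0.01634801] roll 66.75711181741727
```

Call:
{"method": "drive_tool", "body": {"targets": [{"claw": 1, "tx": -0.05, "ty": -0.044, "tz": 0, "roll": 8}, {"claw": 1, "tx": -0.095, "ty": -0.084, "tz": 0, "roll": 16}, {"claw": 1, "tx": -0.14, "ty": -0.124, "tz": 0, "roll": 24}, {"claw": 1, "tx": -0.186, "ty": -0.164, "tz": 0, "roll": 32}, {"claw": 1, "tx": -0.232, "ty": -0.204, "tz": 0, "roll": 40}, {"claw": 1, "tx": -0.278, "ty": -0.245, "tz": 0, "roll": 48}, {"claw": 1, "tx": -0.324, "ty": -0.286, "tz": 0, "roll": 57}, {"claw": 1, "tx": -0.37, "ty": -0.326, "tz": 0, "roll": 67}]}}

```text
time_s: 1.1
ee_pos: [0.47, 0.1441, 0.1966]
orientation: [0.715, 0.699, 0.0, -0.0]
wrist_force: [1.5, 0.8, -1.1]
gripper_width: 0.0855
```

Call:
{"method": "drive_tool", "body": {"targets": [{"claw": 1, "tx": -0.03, "ty": 0.015, "tz": 0.0, "roll": 0}, {"claw": 1, "tx": -0.058, "ty": 0.029, "tz": 0.02, "roll": 0}, {"claw": 1, "tx": -0.058, "ty": 0.029, "tz": 0.04, "roll": 0}, {"claw": 1, "tx": -0.058, "ty": 0.029, "tz": 0.04, "roll": 0}, {"claw": 1, "tx": -0.058, "ty": 0.029, "tz": 0.04, "roll": 0}]}}

```text
time_s: 1.72
ee_pos: [0.4978, 0.088, 0.157]
orientation: [0.713, 0.702, 0.0, 0.0]
wrist_force: [0.4, -0.1, 0.1]
gripper_width: 0.0851
```

Run:
```python
from h import *
s=robot.read_state();print(s["ee_pos"],s["orientation"])
c=robot.get_calibration("wrist");print(c)
np.save("wc1.npy",np.r_[c["rvec"],c["tvec"]])
i=robot.get_image("wrist");cv2.imwrite("pics/w1.png",i[:,:,::-1])
print(proj("wrist",[[.5185,.0865,.095],[.4765,.0865,.095]]))
```

```text
[0.49784829 0.08798753 0.15703002] [7.12619707e-01 7.01550502e-01 2.06222148e-04 5.94602415e-05]
{'fx': 371.64829954431775, 'fy': 371.64829954431775, 'cx': 322.61200051523355, 'cy': 241.3046875234293, 'rvec': array([-2.81707152,  0.0233074 ,  0.00454743]), 'tvec': array([-0.49620251,  0.06198532,  0.37286482])}
[[352.70861783 244.63532845]
 [291.08415679 245.59530998]]
```

View pics/w1.png

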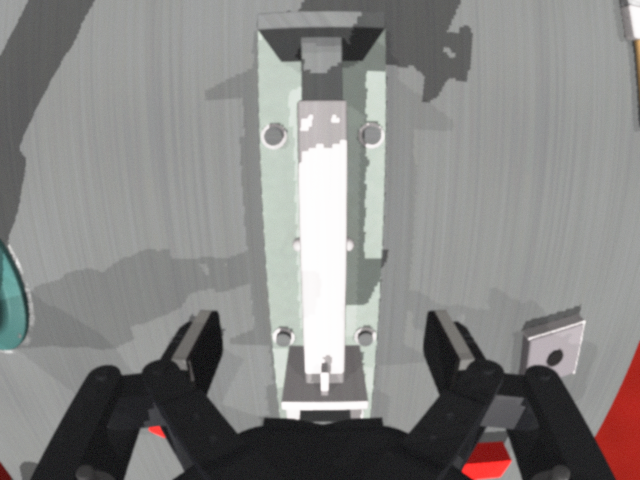

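The wrist view shows the buttons at (297,245) and (350,245), about 1 mm to +x of the prediction. I'll go down over them.

Call:
{"method": "drive_tool", "body": {"targets": [{"claw": 1, "tx": -0.001, "ty": 0.001, "tz": 0.03, "roll": 0}, {"claw": 1, "tx": -0.001, "ty": 0.001, "tz": 0.06, "roll": 0}, {"claw": 1, "tx": -0.001, "ty": 0.001, "tz": 0.085, "roll": 0}, {"claw": 0.2, "tx": -0.001, "ty": 0.001, "tz": 0.085, "roll": 0}, {"claw": 0.2, "tx": -0.001, "ty": 0.001, "tz": 0.085, "roll": 0}, {"claw": 0.2, "tx": -0.001, "ty": 0.001, "tz": 0.085, "roll": 0}]}}

```text
time_s: 2.52
ee_pos: [0.4997, 0.0869, 0.0729]
orientation: [0.713, 0.701, 0.001, 0.001]
wrist_force: [-0.1, -0.7, 0.9]
gripper_width: 0.0513
```

Run:
```python
from h import *
s=robot.read_state();print(s["ee_pos"],s["orientation"],s["wrist_force"],s["gripper_width"])
i=robot.get_image("wrist");cv2.imwrite("pics/w2.png",i[150:420,180:460,::-1].repeat(2,0).repeat(2,1))
```

```text
[0.49966913 0.08688735 0.07290594] [7.12817262e-01 7.01348659e-01 1.16405784e-03 5.03986783e-04] [-0.05545984 -0.72896747  0.86061927] 0.051317448320074094
```

View pics/w2.png

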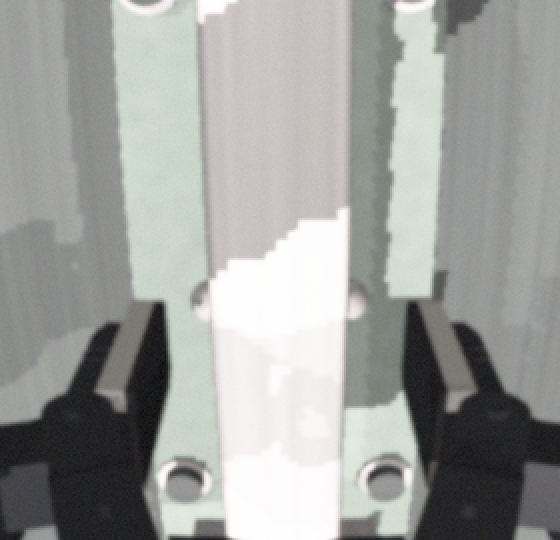

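Run:
```python
from h import *
P=[[.4985+sx*.021,.0866,.095] for sx in(-1,1)]+[[.4997+sx*.0257,.0869+dy,z] for sx in(-1,1) for dy in(-.011,.011) for z in (.078,.095,.11)]
for p,q in zip(P,(proj("wrist",P)-[180,150])*2): print(np.round(p,4),q.round())
```

```text
[0.4775 0.0866 0.095 ] [192. 304.]
[0.5195 0.0866 0.095 ] [371. 301.]
[0.474  0.0759 0.078 ] [189. 310.]
[0.474  0.0759 0.095 ] [181. 343.]
[0.474  0.0759 0.11  ] [172. 377.]
[0.474  0.0979 0.078 ] [183. 233.]
[0.474  0.0979 0.095 ] [173. 261.]
[0.474  0.0979 0.11  ] [164. 290.]
[0.5254 0.0759 0.078 ] [385. 307.]
[0.5254 0.0759 0.095 ] [393. 340.]
[0.5254 0.0759 0.11  ] [402. 373.]
[0.5254 0.0979 0.078 ] [388. 229.]
[0.5254 0.0979 0.095 ] [398. 257.]
[0.5254 0.0979 0.11  ] [407. 286.]
```

Run:
```python
from h import *
from scipy.optimize import fsolve
c=robot.get_calibration("wrist");K=np.array([[c["fx"],0,c["cx"]],[0,c["fy"],c["cy"]],[0,0,1]])
def go(rv,tv,x,half,sep,v):
    def f(q):
        p=cv2.fisheye.projectPoints(np.array([[[x-half,q[0],q[1]]],[[x+half,q[0],q[1]]]]),rv,tv,K,np.zeros(4))[0][:,0]
        return [abs(p[1,0]-p[0,0])-sep,p[:,1].mean()-v]
    return fsolve(f,[.09,.12])
w=np.load("wc1.npy")
print("w1 tcp y .088 z.157",go(w[:3],w[3:],.4978,.0427,207,312))
print("w2 tcp y .0869 z.0729",go(c["rvec"],c["tvec"],.4997,.0257,121,300))
print("cam",-cv2.Rodrigues(c["rvec"])[0].T@c["tvec"])
```

```text
w1 tcp y .088 z.157 [0.0947021  0.20294284]
w2 tcp y .0869 z.0729 [0.0951006  0.11004756]
cam [0.50067465 0.16807936 0.24919272]
```

Run:
```python
from h import *
i=robot.get_image("scene")[:,:,::-1].copy()
e=robot.read_state()["ee_pos"]
q=proj("scene",[e,e+[0,0,.037],[.4985,.0866,.095]]);print(q)
c=cv2.resize(i[150:350,250:470],None,fx=3.6,fy=3.0*1.2,interpolation=cv2.INTER_CUBIC)[:600]
for p,col in zip(q,[(0,0,255),(0,255,0),(255,0,0)]): cv2.circle(c,tuple(int(v) for v in ((p-[250,150]+.5)*3.6)),3,col,-1)
cv2.imwrite("pics/s2.png",c)
```

```text
[[359.86300928 250.38456972]
 [360.85078085 237.83026131]
 [360.72650201 242.67843647]]
```

View pics/s2.png

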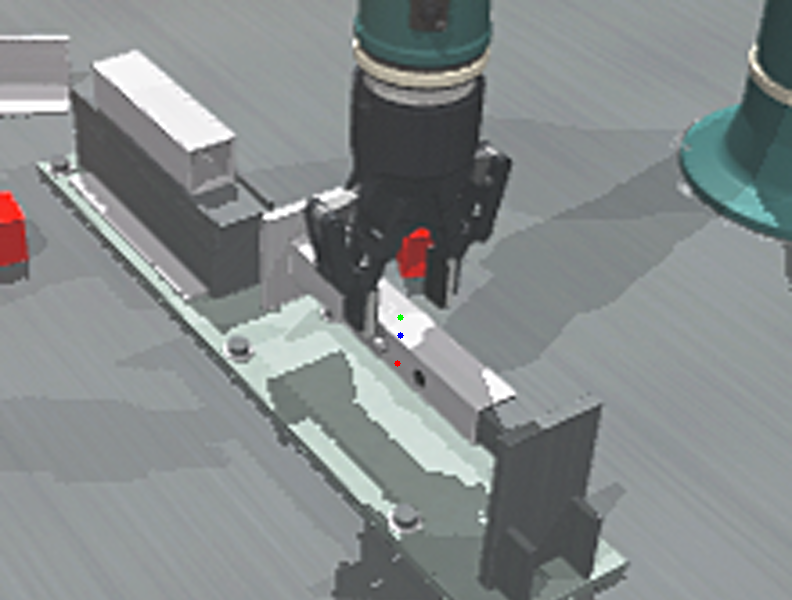

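Run:
```python
from h import *
def tri(a,b):
    A=[];y=[]
    for o,v in(a,b):
        v=v/np.linalg.norm(v);M=np.eye(3)-np.outer(v,v);A.append(M);y.append(M@o)
    x=np.linalg.lstsq(np.vstack(A),np.hstack(y),rcond=None)[0];return x,[np.linalg.norm(M@x-q) for M,q in zip(A,y)]
S=lambda u,v:ray("scene",(250+u/3.6-.5,150+v/3.6-.5));W=lambda u,v:ray("wrist",(180+u/2,150+v/2))
print("fingertip",tri(W(408,300),S(377,333)))
print("button",tri(W(358,300),S(381,343)))
o,v=S(420,378);hx=.5135;print("hole",o+v*(hx-o[0])/v[0]);o,v=S(381,343);print("btn at x.517",o+v*(.5175-o[0])/v[0])
E=[[.5254,.0869+d,z] for d in(-.011,.011) for z in(.078,.095,.11)]
print(((proj("scene",E)-[249.5,149.5])*3.6).round())
```

```text
fingertip (array([0.52489527, 0.09652821, 0.11439382]), [np.float64(0.00042994637612062006), np.float64(0.0004299463761200411)])
button (array([0.51589165, 0.08896198, 0.09802146]), [np.float64(0.000235785185104497), np.float64(0.00023578518510477086)])
hole [0.5135     0.12721057 0.09519703]
btn at x.517 [0.5175     0.09130153 0.10010791]
[[355. 361.]
 [356. 341.]
 [357. 322.]
 [375. 380.]
 [377. 359.]
 [378. 340.]]
```

The wrist and scene views agree that the fingertips are really at z≈0.11, so they haven't reached the buttons yet. The next hole shows in the tube side about 38–40 mm past the button, at crop (420,378). I'll go down a further 28 mm in stages.

Call:
{"method": "drive_tool", "body": {"targets": [{"claw": 0.2, "tx": 0.0015, "ty": -0.0015, "tz": 0.01, "roll": 0}, {"claw": 0.2, "tx": 0.0015, "ty": -0.0015, "tz": 0.02, "roll": 0}, {"claw": 0.2, "tx": 0.0015, "ty": -0.0015, "tz": 0.028, "roll": 0}, {"claw": 0.2, "tx": 0.0015, "ty": -0.0015, "tz": 0.028, "roll": 0}, {"claw": 0.2, "tx": 0.0015, "ty": -0.0015, "tz": 0.028, "roll": 0}]}}

```text
time_s: 3.25
ee_pos: [0.4973, 0.0879, 0.0435]
orientation: [0.713, 0.701, -0.0, 0.0]
wrist_force: [0.0, 0.4, -0.6]
gripper_width: 0.0514
```

Run:
```python
from h import *
s=robot.read_state();print(s["ee_pos"],s["wrist_force"],s["gripper_width"])
a=robot.get_image("wrist")[180:420,200:440,::-1]
b=robot.get_image("scene")[200:280,300:380,::-1]
cv2.imwrite("pics/w3.png",np.hstack([cv2.resize(a,(400,400)),cv2.resize(b,(400,400),interpolation=cv2.INTER_CUBIC)]))
```

```text
[0.49731673 0.08789199 0.04350961] [ 0.01874675  0.35090571 -0.62901725] 0.051386426998994816
```

View pics/w3.png

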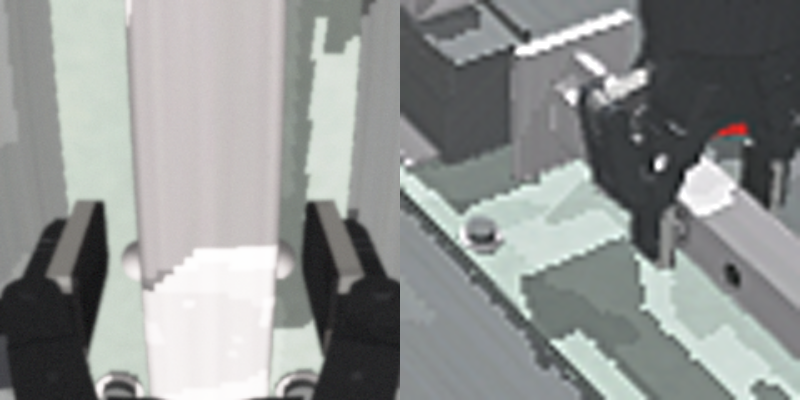

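The pads now straddle the buttons in both views (buttons at (132,262) and (284,262), pad tips below and around them). I'll close.

Call:
{"method": "drive_tool", "body": {"targets": [{"claw": 0.0, "tx": 0.0, "ty": 0.0005, "tz": 0, "roll": 0}, {"claw": -0.2, "tx": 0.0, "ty": 0.0005, "tz": 0, "roll": 0}, {"claw": -1, "tx": 0.0, "ty": 0.0005, "tz": 0, "roll": 0}, {"claw": -1, "tx": 0.0, "ty": 0.0005, "tz": 0, "roll": 0}, {"claw": -1, "tx": 0.0, "ty": 0.0005, "tz": 0, "roll": 0}, {"claw": -1, "tx": 0.0, "ty": 0.0005, "tz": 0, "roll": 0}]}}

```text
time_s: 4.1
ee_pos: [0.4983, 0.0881, 0.0442]
orientation: [0.713, 0.702, 0.0, 0.0]
wrist_force: [-0.5, 0.2, 4.5]
gripper_width: 0.0288
```

Call:
{"method": "drive_tool", "body": {"targets": [{"claw": -1, "tx": -0.0005, "ty": 0, "tz": 0, "roll": 0}, {"claw": -1, "tx": -0.001, "ty": 0, "tz": 0, "roll": 0}, {"claw": -1, "tx": -0.001, "ty": 0, "tz": 0, "roll": 0}]}}

```text
time_s: 4.47
ee_pos: [0.4982, 0.0882, 0.0442]
orientation: [0.712, 0.702, 0.001, -0.0]
wrist_force: [-0.8, 2.6, 6.6]
gripper_width: 0.0293
```

Call:
{"method": "drive_tool", "body": {"targets": [{"claw": -1, "tx": -0.001, "ty": 0, "tz": 0, "roll": 0}, {"claw": -1, "tx": -0.002, "ty": 0, "tz": 0, "roll": 0}, {"claw": -1, "tx": -0.002, "ty": 0, "tz": 0, "roll": 0}]}}

```text
time_s: 4.85
ee_pos: [0.4982, 0.0879, 0.0442]
orientation: [0.712, 0.702, 0.002, -0.001]
wrist_force: [-0.4, 7.1, 4.5]
gripper_width: 0.0293
```

Call:
{"method": "drive_tool", "body": {"targets": [{"claw": -1, "tx": -0.001, "ty": 0, "tz": 0, "roll": 0}, {"claw": -1, "tx": -0.002, "ty": 0, "tz": 0, "roll": 0}, {"claw": -1, "tx": -0.002, "ty": 0, "tz": 0, "roll": 0}]}}

```text
time_s: 5.22
ee_pos: [0.4983, 0.0861, 0.0442]
orientation: [0.712, 0.702, 0.002, -0.001]
wrist_force: [-0.1, 8.3, 5.0]
gripper_width: 0.0293
```

Call:
{"method": "drive_tool", "body": {"targets": [{"claw": -1, "tx": -0.001, "ty": 0, "tz": 0, "roll": 0}, {"claw": -1, "tx": -0.002, "ty": 0, "tz": 0, "roll": 0}, {"claw": -1, "tx": -0.002, "ty": 0, "tz": 0, "roll": 0}]}}

```text
time_s: 5.6
ee_pos: [0.4982, 0.0853, 0.0442]
orientation: [0.712, 0.702, 0.002, -0.001]
wrist_force: [-0.7, 10.0, 4.0]
gripper_width: 0.0293
```

Call:
{"method": "drive_tool", "body": {"targets": [{"claw": -1, "tx": -0.001, "ty": 0, "tz": 0, "roll": 0}, {"claw": -1, "tx": -0.0015, "ty": 0, "tz": 0, "roll": 0}, {"claw": -1, "tx": -0.0015, "ty": 0, "tz": 0, "roll": 0}]}}

```text
time_s: 5.98
ee_pos: [0.4983, 0.0851, 0.0442]
orientation: [0.712, 0.703, 0.003, -0.001]
wrist_force: [-0.3, 13.5, 3.2]
gripper_width: 0.029
```

Call:
{"method": "drive_tool", "body": {"targets": [{"claw": -1, "tx": -0.0005, "ty": 0, "tz": 0, "roll": 0}, {"claw": -1, "tx": -0.001, "ty": 0, "tz": 0, "roll": 0}, {"claw": -1, "tx": -0.001, "ty": 0, "tz": 0, "roll": 0}]}}

```text
time_s: 6.35
ee_pos: [0.4983, 0.0844, 0.0442]
orientation: [0.711, 0.703, 0.003, -0.001]
wrist_force: [0.1, 13.7, 2.8]
gripper_width: 0.0289
```

Call:
{"method": "drive_tool", "body": {"targets": [{"claw": -1, "tx": -0.0005, "ty": 0, "tz": 0, "roll": 0}, {"claw": -1, "tx": -0.001, "ty": 0, "tz": 0, "roll": 0}, {"claw": -1, "tx": -0.001, "ty": 0, "tz": 0, "roll": 0}]}}

```text
time_s: 6.72
ee_pos: [0.4982, 0.0806, 0.0442]
orientation: [0.712, 0.702, 0.002, -0.001]
wrist_force: [1.2, 8.2, 4.7]
gripper_width: 0.0287
```

It has cammed under. I'll slide it quickly over the part with no holes.

Call:
{"method": "drive_tool", "body": {"targets": [{"claw": -1, "tx": -0.003, "ty": 0, "tz": 0, "roll": 0}, {"claw": -1, "tx": -0.006, "ty": 0, "tz": 0, "roll": 0}, {"claw": -1, "tx": -0.009, "ty": 0, "tz": 0, "roll": 0}, {"claw": -1, "tx": -0.012, "ty": 0, "tz": 0, "roll": 0}, {"claw": -1, "tx": -0.015, "ty": 0, "tz": 0, "roll": 0}, {"claw": -1, "tx": -0.018, "ty": 0, "tz": 0, "roll": 0}, {"claw": -1, "tx": -0.02, "ty": 0, "tz": 0, "roll": 0}, {"claw": -1, "tx": -0.02, "ty": 0, "tz": 0, "roll": 0}]}}

```text
time_s: 7.72
ee_pos: [0.4981, 0.0602, 0.0442]
orientation: [0.712, 0.702, 0.002, -0.0]
wrist_force: [1.3, 6.5, 5.2]
gripper_width: 0.0292
```

Call:
{"method": "drive_tool", "body": {"targets": [{"claw": -1, "tx": -0.001, "ty": 0, "tz": 0, "roll": 0}, {"claw": -1, "tx": -0.002, "ty": 0, "tz": 0, "roll": 0}, {"claw": -1, "tx": -0.003, "ty": 0, "tz": 0, "roll": 0}, {"claw": -1, "tx": -0.003, "ty": 0, "tz": 0, "roll": 0}]}}

```text
time_s: 8.22
ee_pos: [0.4981, 0.0573, 0.0442]
orientation: [0.712, 0.702, 0.002, -0.0]
wrist_force: [-0.1, 7.0, 4.9]
gripper_width: 0.029
```

Call:
{"method": "drive_tool", "body": {"targets": [{"claw": -1, "tx": -0.001, "ty": 0, "tz": 0, "roll": 0}, {"claw": -1, "tx": -0.002, "ty": 0, "tz": 0, "roll": 0}, {"claw": -1, "tx": -0.002, "ty": 0, "tz": 0, "roll": 0}]}}

```text
time_s: 8.6
ee_pos: [0.498, 0.0553, 0.0442]
orientation: [0.712, 0.702, 0.002, -0.0]
wrist_force: [0.6, 6.8, 4.1]
gripper_width: 0.0286
```

Call:
{"method": "drive_tool", "body": {"targets": [{"claw": -1, "tx": -0.0007, "ty": 0, "tz": 0, "roll": 0}, {"claw": -1, "tx": -0.0015, "ty": 0, "tz": 0, "roll": 0}, {"claw": -1, "tx": -0.0015, "ty": 0, "tz": 0, "roll": 0}]}}

```text
time_s: 8.98
ee_pos: [0.498, 0.0535, 0.0442]
orientation: [0.712, 0.702, 0.002, -0.0]
wrist_force: [0.6, 6.5, 4.4]
gripper_width: 0.0291
```

Call:
{"method": "drive_tool", "body": {"targets": [{"claw": -1, "tx": -0.0007, "ty": 0, "tz": 0, "roll": 0}, {"claw": -1, "tx": -0.0015, "ty": 0, "tz": 0, "roll": 0}, {"claw": -1, "tx": -0.0015, "ty": 0, "tz": 0, "roll": 0}]}}

```text
time_s: 9.35
ee_pos: [0.4981, 0.0506, 0.0442]
orientation: [0.712, 0.702, 0.001, 0.0]
wrist_force: [1.6, 2.1, 5.4]
gripper_width: 0.0287
```

Call:
{"method": "drive_tool", "body": {"targets": [{"claw": -1, "tx": -0.0005, "ty": 0, "tz": 0, "roll": 0}, {"claw": -1, "tx": -0.001, "ty": 0, "tz": 0, "roll": 0}, {"claw": -1, "tx": -0.001, "ty": 0, "tz": 0, "roll": 0}]}}

```text
time_s: 9.72
ee_pos: [0.498, 0.0493, 0.0442]
orientation: [0.712, 0.702, 0.001, 0.0]
wrist_force: [0.9, 3.5, 5.5]
gripper_width: 0.0292
```

Run:
```python
from h import *
s=robot.read_state();print(s["time_s"],s["ee_pos"],s["wrist_force"],s["gripper_width"])
a=robot.get_image("wrist")[60:360,200:440,::-1]
b=robot.get_image("scene")[200:300,300:400,::-1]
cv2.imwrite("pics/w4.png",np.hstack([cv2.resize(a,(400,500)),cv2.resize(b,(400,500),interpolation=cv2.INTER_CUBIC)]))
```

```text
9.725 [0.498026   0.04926839 0.04418585] [0.94490968 3.50832726 5.49388767] 0.029167226061265802
```

View pics/w4.png

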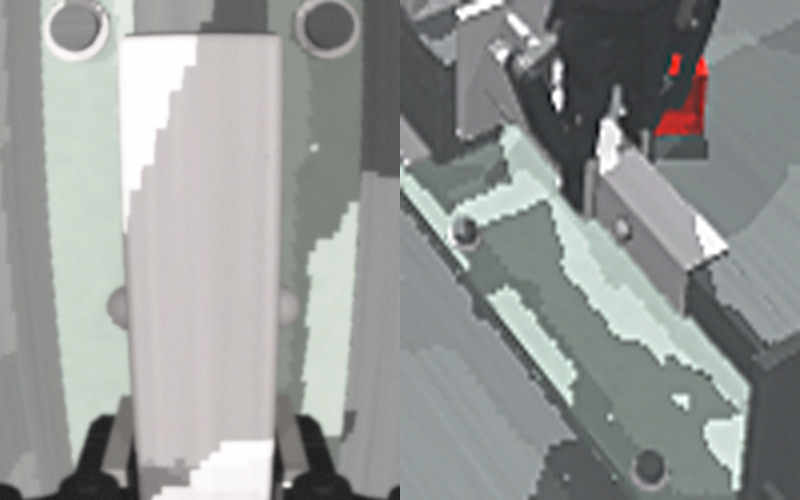

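Both buttons are out through the new hole ((118,307) and (288,307), seen in both views), and the pull is only 3.5 N. I'll release, lift and move over the blank.

Call:
{"method": "drive_tool", "body": {"targets": [{"claw": 0.2, "tx": 0.001, "ty": 0, "tz": 0, "roll": 0}, {"claw": 0.4, "tx": 0.001, "ty": 0, "tz": 0, "roll": 0}, {"claw": 0.4, "tx": 0.001, "ty": 0, "tz": 0, "roll": 0}, {"claw": 0.6, "tx": 0.001, "ty": 0, "tz": -0.02, "roll": 0}, {"claw": 1, "tx": 0.001, "ty": 0, "tz": -0.06, "roll": 0}, {"claw": 1, "tx": 0.001, "ty": 0, "tz": -0.09, "roll": 0}, {"claw": 1, "tx": -0.05, "ty": 0, "tz": -0.09, "roll": 0}, {"claw": 1, "tx": -0.11, "ty": 0, "tz": -0.09, "roll": 0}]}}

```text
time_s: 10.82
ee_pos: [0.4956, -0.0616, 0.1341]
orientation: [0.712, 0.702, 0.001, 0.0]
wrist_force: [2.2, -0.7, 0.1]
gripper_width: 0.0853
```

Call:
{"method": "drive_tool", "body": {"targets": [{"claw": 1, "tx": -0.06, "ty": 0.001, "tz": 0, "roll": 0}, {"claw": 1, "tx": -0.12, "ty": 0.002, "tz": 0, "roll": 0}, {"claw": 1, "tx": -0.162, "ty": 0.002, "tz": 0, "roll": 0}, {"claw": 1, "tx": -0.162, "ty": 0.002, "tz": 0, "roll": 0}, {"claw": 1, "tx": -0.162, "ty": 0.002, "tz": 0, "roll": 0}]}}

```text
time_s: 11.45
ee_pos: [0.4943, -0.2228, 0.1332]
orientation: [0.713, 0.701, 0.0, -0.001]
wrist_force: [-0.2, 0.1, -0.1]
gripper_width: 0.0856
```

Run:
```python
from h import *
s=robot.read_state();print(s["time_s"],s["ee_pos"],s["wrist_force"],s["gripper_width"])
a=robot.get_image("wrist")[:,:,::-1]
P=[[.4965+d,y,.115] for y in(-.150,-.29) for d in(-.02,.02)]
print(proj("wrist",P).round())
cv2.imwrite("pics/w5.png",a)
c=robot.get_calibration("wrist");np.save("wc5.npy",np.r_[c["rvec"],c["tvec"]])
```

```text
11.45 [ 0.49427352 -0.22278926  0.13319854] [-0.21470304  0.13561869 -0.10938061] 0.08560410965105728
[[286. 139.]
 [363. 138.]
 [297. 364.]
 [358. 363.]]
```

View pics/w5.png

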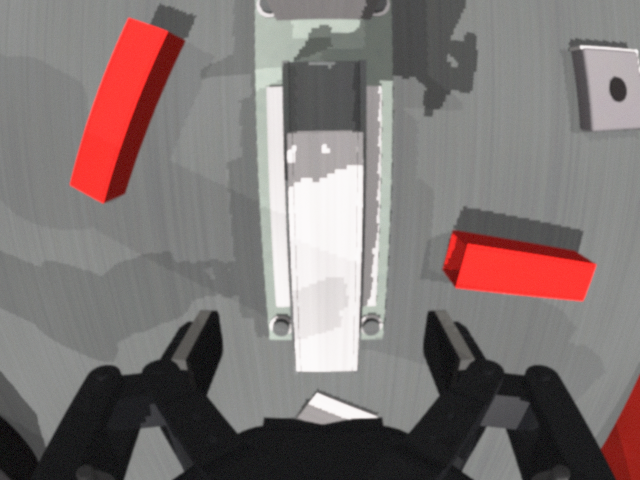

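The wrist view shows the grey blank with its front edge at v=130 (u 287–364) and its back edge at v=370. Its centre is about 2 mm to +x of the tool. I'll correct for that, go down and grip.

Call:
{"method": "drive_tool", "body": {"targets": [{"claw": 1, "tx": 0.001, "ty": 0.002, "tz": 0.03, "roll": 0}, {"claw": 1, "tx": 0.001, "ty": 0.002, "tz": 0.06, "roll": 0}, {"claw": 0.5, "tx": 0.001, "ty": 0.002, "tz": 0.08, "roll": 0}, {"claw": 0.2, "tx": 0.001, "ty": 0.002, "tz": 0.08, "roll": 0}, {"claw": 0.2, "tx": 0.001, "ty": 0.002, "tz": 0.08, "roll": 0}, {"claw": 0.2, "tx": 0.001, "ty": 0.002, "tz": 0.08, "roll": 0}]}}

```text
time_s: 12.25
ee_pos: [0.4975, -0.2224, 0.0546]
orientation: [0.713, 0.701, 0.001, 0.001]
wrist_force: [-0.8, 0.7, 0.3]
gripper_width: 0.0513
```

Call:
{"method": "drive_tool", "body": {"targets": [{"claw": 0, "tx": 0, "ty": 0, "tz": 0, "roll": 0}, {"claw": -0.1, "tx": 0, "ty": 0, "tz": 0, "roll": 0}, {"claw": -1, "tx": 0, "ty": 0, "tz": 0, "roll": 0}, {"claw": -1, "tx": 0, "ty": 0, "tz": 0, "roll": 0}, {"claw": -1, "tx": 0, "ty": 0, "tz": 0, "roll": 0}, {"claw": -1, "tx": 0, "ty": 0, "tz": 0, "roll": 0}]}}

```text
time_s: 13.0
ee_pos: [0.4967, -0.2225, 0.0545]
orientation: [0.713, 0.701, 0.0, -0.0]
wrist_force: [-1.8, 1.6, 6.0]
gripper_width: 0.0389
```

Call:
{"method": "drive_tool", "body": {"targets": [{"claw": -1, "tx": 0.004, "ty": 0, "tz": 0, "roll": 0}, {"claw": -1, "tx": 0.013, "ty": 0, "tz": 0, "roll": 0}, {"claw": -1, "tx": 0.023, "ty": 0, "tz": 0, "roll": 0}, {"claw": -1, "tx": 0.033, "ty": 0, "tz": 0, "roll": 0}, {"claw": -1, "tx": 0.043, "ty": 0, "tz": 0, "roll": 0}, {"claw": -1, "tx": 0.052, "ty": 0, "tz": 0, "roll": 0}, {"claw": -1, "tx": 0.06, "ty": 0, "tz": 0, "roll": 0}, {"claw": -1, "tx": 0.06, "ty": 0, "tz": 0, "roll": 0}]}}

```text
time_s: 14.0
ee_pos: [0.4979, -0.1643, 0.0545]
orientation: [0.713, 0.701, -0.0, 0.001]
wrist_force: [0.2, -5.3, 5.3]
gripper_width: 0.0389
```

Call:
{"method": "drive_tool", "body": {"targets": [{"claw": -1, "tx": 0.002, "ty": 0, "tz": 0, "roll": 0}, {"claw": -1, "tx": 0.004, "ty": 0, "tz": 0, "roll": 0}, {"claw": -1, "tx": 0.006, "ty": 0, "tz": 0, "roll": 0}, {"claw": -1, "tx": 0.007, "ty": 0, "tz": 0, "roll": 0}, {"claw": -1, "tx": 0.007, "ty": 0, "tz": 0, "roll": 0}]}}

```text
time_s: 14.62
ee_pos: [0.4979, -0.1588, 0.0545]
orientation: [0.714, 0.701, -0.001, 0.002]
wrist_force: [-2.2, -7.6, 4.8]
gripper_width: 0.0391
```

Call:
{"method": "drive_tool", "body": {"targets": [{"claw": -1, "tx": 0.001, "ty": 0, "tz": 0, "roll": 0}, {"claw": -1, "tx": 0.002, "ty": 0, "tz": 0, "roll": 0}, {"claw": -1, "tx": 0.003, "ty": 0, "tz": 0, "roll": 0}, {"claw": -1, "tx": 0.003, "ty": 0, "tz": 0, "roll": 0}]}}

```text
time_s: 15.12
ee_pos: [0.4979, -0.1558, 0.0545]
orientation: [0.714, 0.701, -0.001, 0.002]
wrist_force: [-1.8, -8.3, 5.3]
gripper_width: 0.0391
```

Call:
{"method": "drive_tool", "body": {"targets": [{"claw": -1, "tx": 0.001, "ty": 0, "tz": 0, "roll": 0}, {"claw": -1, "tx": 0.002, "ty": 0, "tz": 0, "roll": 0}, {"claw": -1, "tx": 0.002, "ty": 0, "tz": 0, "roll": 0}]}}

```text
time_s: 15.5
ee_pos: [0.4979, -0.1539, 0.0545]
orientation: [0.714, 0.701, -0.001, 0.002]
wrist_force: [-2.7, -8.2, 5.8]
gripper_width: 0.0391
```

Call:
{"method": "drive_tool", "body": {"targets": [{"claw": -1, "tx": 0.001, "ty": 0, "tz": 0, "roll": 0}, {"claw": -1, "tx": 0.002, "ty": 0, "tz": 0, "roll": 0}, {"claw": -1, "tx": 0.002, "ty": 0, "tz": 0, "roll": 0}]}}

```text
time_s: 15.88
ee_pos: [0.4979, -0.1519, 0.0545]
orientation: [0.714, 0.701, -0.001, 0.002]
wrist_force: [-2.3, -8.2, 5.1]
gripper_width: 0.039
```

Call:
{"method": "drive_tool", "body": {"targets": [{"claw": -1, "tx": 0.001, "ty": 0, "tz": 0, "roll": 0}, {"claw": -1, "tx": 0.002, "ty": 0, "tz": 0, "roll": 0}, {"claw": -1, "tx": 0.002, "ty": 0, "tz": 0, "roll": 0}]}}

```text
time_s: 16.25
ee_pos: [0.498, -0.1499, 0.0545]
orientation: [0.714, 0.701, -0.001, 0.002]
wrist_force: [-1.6, -7.4, 5.1]
gripper_width: 0.0391
```

Call:
{"method": "drive_tool", "body": {"targets": [{"claw": -1, "tx": 0.001, "ty": 0, "tz": 0, "roll": 0}, {"claw": -1, "tx": 0.002, "ty": 0, "tz": 0, "roll": 0}, {"claw": -1, "tx": 0.002, "ty": 0, "tz": 0, "roll": 0}]}}

```text
time_s: 16.62
ee_pos: [0.498, -0.148, 0.0545]
orientation: [0.714, 0.7, -0.001, 0.002]
wrist_force: [-2.5, -8.6, 5.8]
gripper_width: 0.0386
```

Call:
{"method": "drive_tool", "body": {"targets": [{"claw": -1, "tx": 0.001, "ty": 0, "tz": 0, "roll": 0}, {"claw": -1, "tx": 0.002, "ty": 0, "tz": 0, "roll": 0}, {"claw": -1, "tx": 0.002, "ty": 0, "tz": 0, "roll": 0}]}}

```text
time_s: 17.0
ee_pos: [0.498, -0.1459, 0.0545]
orientation: [0.714, 0.7, -0.001, 0.002]
wrist_force: [-2.1, -8.6, 5.0]
gripper_width: 0.0389
```

Call:
{"method": "drive_tool", "body": {"targets": [{"claw": -1, "tx": 0.001, "ty": 0, "tz": 0, "roll": 0}, {"claw": -1, "tx": 0.002, "ty": 0, "tz": 0, "roll": 0}, {"claw": -1, "tx": 0.002, "ty": 0, "tz": 0, "roll": 0}]}}

```text
time_s: 17.38
ee_pos: [0.498, -0.145, 0.0545]
orientation: [0.714, 0.7, -0.001, 0.002]
wrist_force: [-2.3, -9.9, 4.6]
gripper_width: 0.0389
```

Call:
{"method": "drive_tool", "body": {"targets": [{"claw": -1, "tx": 0.0008, "ty": 0, "tz": 0, "roll": 0}, {"claw": -1, "tx": 0.0015, "ty": 0, "tz": 0, "roll": 0}, {"claw": -1, "tx": 0.0015, "ty": 0, "tz": 0, "roll": 0}]}}

```text
time_s: 17.75
ee_pos: [0.498, -0.145, 0.0546]
orientation: [0.714, 0.7, -0.002, 0.003]
wrist_force: [-2.7, -13.7, 3.5]
gripper_width: 0.0393
```

Contact is made: the tool has stopped and the push is about 5 N above the sliding drag. I'll press slightly more, hold, then take a look.

Call:
{"method": "drive_tool", "body": {"targets": [{"claw": -1, "tx": 0.0005, "ty": 0, "tz": 0, "roll": 0}, {"claw": -1, "tx": 0.0008, "ty": 0, "tz": 0, "roll": 0}, {"claw": -1, "tx": 0.0008, "ty": 0, "tz": 0, "roll": 0}, {"claw": -1, "tx": 0.0008, "ty": 0, "tz": 0, "roll": 0}]}}

```text
time_s: 18.25
ee_pos: [0.498, -0.1448, 0.0546]
orientation: [0.714, 0.7, -0.002, 0.004]
wrist_force: [-1.3, -16.2, 3.5]
gripper_width: 0.039
```

Call:
{"method": "drive_tool", "body": {"targets": [{"claw": -0.1, "tx": 0, "ty": 0, "tz": 0, "roll": 0}, {"claw": 0.1, "tx": 0, "ty": 0, "tz": 0, "roll": 0}, {"claw": 0.2, "tx": 0, "ty": 0, "tz": 0, "roll": 0}, {"claw": 0.4, "tx": 0, "ty": 0, "tz": 0, "roll": 0}, {"claw": 0.4, "tx": 0, "ty": 0, "tz": -0.03, "roll": 0}, {"claw": 0.4, "tx": 0, "ty": 0, "tz": -0.08, "roll": 0}, {"claw": 0.4, "tx": 0, "ty": 0, "tz": -0.1, "roll": 0}, {"claw": 0.4, "tx": 0, "ty": 0, "tz": -0.1, "roll": 0}]}}

```text
time_s: 19.25
ee_pos: [0.4992, -0.1378, 0.155]
orientation: [0.713, 0.702, 0.001, 0.001]
wrist_force: [-0.5, 0.3, -1.0]
gripper_width: 0.06
```

Call:
{"method": "drive_tool", "body": {"targets": [{"claw": 0.4, "tx": -0.05, "ty": 0, "tz": -0.02, "roll": 0}, {"claw": 0.4, "tx": -0.09, "ty": -0.03, "tz": -0.04, "roll": 0}, {"claw": 0.4, "tx": -0.09, "ty": -0.06, "tz": -0.04, "roll": 0}, {"claw": 0.4, "tx": -0.09, "ty": -0.06, "tz": -0.04, "roll": 0}]}}

```text
time_s: 19.75
ee_pos: [0.4341, -0.2271, 0.1925]
orientation: [0.714, 0.7, -0.0, -0.001]
wrist_force: [-0.2, -0.1, -0.4]
gripper_width: 0.06
```

Run:
```python
from h import *
s=robot.read_state();print(s["time_s"],s["ee_pos"],s["wrist_force"],s["gripper_width"])
a=robot.get_image("wrist")[0:300,200:500,::-1]
b=robot.get_image("scene")[150:270,250:370,::-1]
cv2.imwrite("pics/w6.png",np.hstack([cv2.resize(a,(400,400)),cv2.resize(b,(400,400),interpolation=cv2.INTER_CUBIC)]))
```

```text
19.75 [ 0.43405929 -0.22714371  0.19246844] [-0.1843299  -0.07787913 -0.40573812] 0.059962016818162336
```

View pics/w6.png

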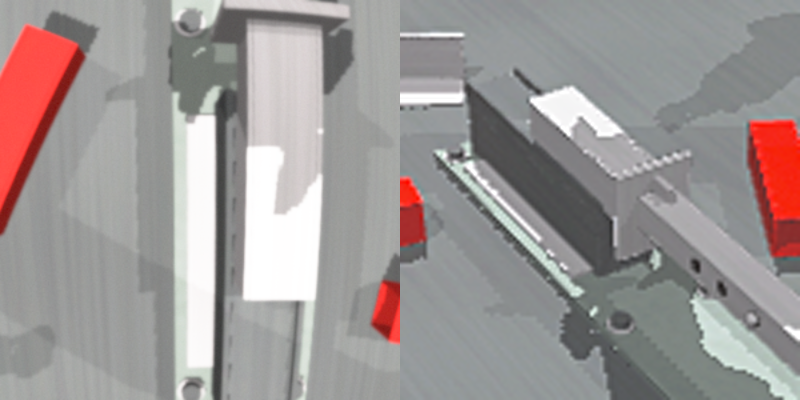

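The blank's end sits flush on the stop plate in both views: wrist about (283,22), scene about (620,180). The button shows in the third hole at (752,320), the two freed holes lie between it and the plate, and the arm is clear.

```bash
python3 -c "
from cell import robot
print(robot.hand_in())"
```

```text
the job is handed in; nothing more can be done
None
```

The stop is drawn out about 38 mm to the next hole and locked there, and the blank is resting against it. I handed the job in at about 20 s of the 54 s allowed; no verdict was reported.

- **Stop:** I gripped the tube over both buttons and drew it out. Pull peaked at about 14 N as the domes went under, then ran at about 6.5–8 N. At the hole the force dropped, and the camera then showed both buttons out.
- **Blank:** I gripped the blank in its channel and slid it about 78 mm until it met the stop. The final push was about 16 N, roughly 8 N above the sliding drag. I released it while still pushing, then backed the arm off.
- **Last checks:** The final views show the blank flush on the stop plate, the one button in view still out, and the gripper touching nothing. I stayed clear of the hammer, magnet and offcut but did not measure them again at the end.
- **Disagreements:** The fingertips sat 30 mm or more further back than the stated tool point suggested. Two cameras agreed on this, so I set the grasp heights from the pictures instead. Sliding drag on the blank was about 8 N, above the stated 3–6 N, probably from rubbing on a channel lip.

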